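# Fill the bolt cassette and unclip it from its filling stand

### The job

Pick up the loading tray by its bow handle, tip all five bolts out of its spout into the open-topped feed cassette clipped in the filling stand, and set the tray back down upright on the worktable. Then pinch the cassette's two opposed side catches together, lift the filled cassette straight up until all of it is above the stand, and finish while still holding it there, level, with both catches squeezed: do not put it down or let go. Leave the tape measure, the thermometer and the mug where they are.

Things in the scene. Friction and masses are not known exactly. Their poses are not given: they have to be found in the camera images.
- stand: The filling stand, fixed: dark base plate 184 x 124 x 9 mm, bare-metal V saddles under the cassette's ends, a bare-metal striker post on each long side (y = +/-33 to 40 mm, top 72 mm high, the stand's highest point) over the catch noses. Origin: centre of its underside, on the worktable; x along the cassette, z up. Turned up to 20 degrees; stands ahead or to the right, the tray in the other place.
- cassette: The feed cassette: grey open-topped plastic magazine 150 (x) x 56 (y) x 100 mm (z), V-bottomed, about 0.25 kg. Origin: centre of its underside; z up. Starts seated in the stand, axes along the stand's, origin 25 mm and rim 125 mm above the worktable; held down until both catches are squeezed. Mouth inside 145 x 51 mm, but only 41 mm wide within 18 mm of mid-length (catch recesses).
- mouth (a point): Centre of the cassette's open mouth, in the plane of its rim (cassette frame 0, 0, 100 mm).
- pinch_point (a point): Midpoint between the two catch pads (cassette frame 0, 0, 82 mm, i.e. 18 mm below the rim). Pads: black, ribbed, 30 mm long (x), z = 66 to 98 mm, faces square to the cassette's y; 69 mm over both when free, 57 mm when squeezed home. Cassette walls beside them: 56 mm over the outside. Fingers coming down outside the pads meet nothing above the striker tops, 35 mm below this point.
- catch_left (a joint): Travel in m of the catch on the cassette's +y side: 0 sprung out (nose hooked under the striker), 0.006 squeezed fully in; the nose is free of the striker above 0.0045. Spring 2 N at the start of the travel, 5 N at the end.
- catch_right (a joint): The same for the catch on the cassette's -y side.
- tray: The loading tray: grey sheet-metal scoop 150 (x) x 84 (y) x 26 mm, 2 mm thick, about 0.16 kg, on the worktable (origin height 0) with five bolts in it. Origin: centre of its underside; z up; spout towards its -x. In the front 65 mm the walls narrow and the floor rises 9 mm to the open spout. The bolts slide on its smooth floor when it is pitched spout-down some 30 degrees and run out at 45.
- tray_handle (a point): Centre of the tray's bow handle, a black bar across the tray (along its y), 12 mm thick (x), 18 mm high (z = 62 to 80 mm), 80 mm between its uprights; tray frame 20, 0, 71 mm. Its flat faces look along the tray's x.
- tray_spout (a point): Middle of the spout's lip, on its floor (tray frame -75, 0, 11 mm). The spout is 44 mm wide inside and 48 mm outside.
- bolt_1_mid (a point): Middle of one of the five alike M8 hex bolts (36 mm long, head 13 mm across, shank 8 mm), about 16 mm from the head's end along its axis. They start lying in the rear half of the tray.
- bolt_2_mid (a point): Middle of one of the five alike M8 hex bolts (36 mm long, head 13 mm across, shank 8 mm), about 16 mm from the head's end along its axis. They start lying in the rear half of the tray.
- bolt_3_mid (a point): Middle of one of the five alike M8 hex bolts (36 mm long, head 13 mm across, shank 8 mm), about 16 mm from the head's end along its axis. They start lying in the rear half of the tray.
- bolt_4_mid (a point): Middle of one of the five alike M8 hex bolts (36 mm long, head 13 mm across, shank 8 mm), about 16 mm from the head's end along its axis. They start lying in the rear half of the tray.
- bolt_5_mid (a point): Middle of one of the five alike M8 hex bolts (36 mm long, head 13 mm across, shank 8 mm), about 16 mm from the head's end along its axis. They start lying in the rear half of the tray.
- tape_measure: A tape measure lying flat, 64 x 67 x 34 mm, origin under its centre. To be left alone.
- ir_thermometer: A pistol-shaped infrared thermometer lying on its side, 164 x 121 x 38 mm, origin under its centre. To be left alone.
- mug_1: A small mug, 65 x 88 x 50 mm, origin under its centre. To be left alone.

How it is judged:
On the way, in this order (a step that is already met when the one before it is completed fails the run):
1. all five bolts are in the cassette while it is still clipped in the stand (x of bolt_1_mid in the frame of cassette between -0.074 and 0.074 m and y of bolt_1_mid in the frame of cassette between -0.027 and 0.027 m and z of bolt_1_mid in the frame of cassette between 0 and 0.095 m and x of bolt_2_mid in the frame of cassette between -0.074 and 0.074 m and y of bolt_2_mid in the frame of cassette between -0.027 and 0.027 m and z of bolt_2_mid in the frame of cassette between 0 and 0.095 m and x of bolt_3_mid in the frame of cassette between -0.074 and 0.074 m and y of bolt_3_mid in the frame of cassette between -0.027 and 0.027 m and z of bolt_3_mid in the frame of cassette between 0 and 0.095 m and x of bolt_4_mid in the frame of cassette between -0.074 and 0.074 m and y of bolt_4_mid in the frame of cassette between -0.027 and 0.027 m and z of bolt_4_mid in the frame of cassette between 0 and 0.095 m and x of bolt_5_mid in the frame of cassette between -0.074 and 0.074 m and y of bolt_5_mid in the frame of cassette between -0.027 and 0.027 m and z of bolt_5_mid in the frame of cassette between 0 and 0.095 m and z of cassette in the frame of stand below 0.029 m and horizontal distance between cassette and stand below 0.006 m), for 0.3 s.
2. the empty tray stands upright on the worktable, let go, with the cassette still in the stand (angle between tray's own z axis and vertical below 0.1 rad and height (world z) of tray between -0.01 and 0.008 m and linear speed of tray below 0.03 m/s and contact force between the fingers and tray below 0.1 N and z of cassette in the frame of stand below 0.029 m and horizontal distance between cassette and stand below 0.006 m), for 0.2 s.
At the end, for the whole second after the job is handed in: All five bolts are in the cassette; the fingers hold it still, within 20 degrees of level, both catches in by over 4.5 mm, its underside over 75 mm above the worktable, touching neither stand nor tray; the tray stands upright on the worktable, let go (x of bolt_1_mid in the frame of cassette between -0.074 and 0.074 m and y of bolt_1_mid in the frame of cassette between -0.027 and 0.027 m and z of bolt_1_mid in the frame of cassette between 0 and 0.095 m and x of bolt_2_mid in the frame of cassette between -0.074 and 0.074 m and y of bolt_2_mid in the frame of cassette between -0.027 and 0.027 m and z of bolt_2_mid in the frame of cassette between 0 and 0.095 m and x of bolt_3_mid in the frame of cassette between -0.074 and 0.074 m and y of bolt_3_mid in the frame of cassette between -0.027 and 0.027 m and z of bolt_3_mid in the frame of cassette between 0 and 0.095 m and x of bolt_4_mid in the frame of cassette between -0.074 and 0.074 m and y of bolt_4_mid in the frame of cassette between -0.027 and 0.027 m and z of bolt_4_mid in the frame of cassette between 0 and 0.095 m and x of bolt_5_mid in the frame of cassette between -0.074 and 0.074 m and y of bolt_5_mid in the frame of cassette between -0.027 and 0.027 m and z of bolt_5_mid in the frame of cassette between 0 and 0.095 m and angle between tray's own z axis and vertical below 0.1 rad and height (world z) of tray between -0.01 and 0.008 m and linear speed of tray below 0.03 m/s and contact force between the fingers and tray below 0.1 N and height (world z) of cassette between 0.075 and 0.45 m and angle between cassette's own z axis and vertical below 0.35 rad and linear speed of cassette below 0.04 m/s and value of joint each of catch_left, catch_right above 0.0045 m and contact force between the fingers and cassette above 3 N and contact force between each of stand, tray and cassette below 0.1 N); the arm keeps its last pose, push and grip.
It fails at once if the tape measure is moved by more than 25 mm (distance of tape_measure from where it was at the start of the episode above 0.025 m).
It fails at once if the thermometer is moved by more than 25 mm (distance of ir_thermometer from where it was at the start of the episode above 0.025 m).
It fails at once if the mug is moved by more than 25 mm (distance of mug_1 from where it was at the start of the episode above 0.025 m).
It also fails if it takes over 61 s, if anything falls off the work surface, if the arm or the gripper's body presses on something with over 40 N, if the wrist force passes 120 N, or if a joint passes its speed limit or range.

### The arm

A 7-joint arm with a two-finger parallel gripper is mounted at the origin on a cart in front of the work surface, level with it; the furniture and walls round the work are solid. World frame = base frame: x ahead of the robot, y to its left, z up, the work surface at z = 0. Lengths are in m, angles in rad, forces in N, time in s.
With the tool pointing down it reaches from about 0.35 to 0.9 m from the base axis. Payload 19.9 kg.
Tool frame: the origin (TCP) lies between the finger pads; the fingertips stand 19 mm ahead of it and the grasp point (between the pads) is the TCP; z points along the fingers, y is the direction in which the jaws open and shut (so a half turn about z gives the same grasp; the last joint's range is limited). The gripper opens to 94 mm and grips with 3 to 60 N. Pads are 16 mm wide; open, the fingers measure 119 mm over their backs; the gripper's body (75 mm by 177 mm) begins 78 mm behind the grasp point.
Start: joints at [-0.042, 0.417, -0.01, 1.614, 0.005, 1.111, -0.053], TCP at [0.625, 0, 0.224] pointing down, gripper open.
Joint ranges: [-2.81, 2.81], [-0.39, 2.02], [-1.27, 1.25], [0.06, 2.57], [-1.19, 4.33], [0.19, 2], [-2.82, 2.82]. Speed limits (rad/s): [1.89, 1.89, 2.39, 2.39, 3.01, 3.01, 3.01].

### API

Orientations are given as a 3x3 rotation matrix whose columns are the frame's x, y, z axes.
In Python, from rig import robot gives the robot as it stands. Calls block until the motion is done:
- robot.move_ptp(position, orientation): joint-space move of the TCP to a pose.
- robot.move_linear(position, velocity=0.15, frame=None, threshold=None): straight line of the TCP; frame=None keeps the orientation; velocity is the mean speed in m/s. With threshold (N) it stops when the force on the tool has changed by that much, and returns True; else False.
- robot.goto_joints(angles): joint-space move.
- robot.gripper_to(opening): finger opening in m; the grip force is fixed at half the most; returns when the fingers have stopped.
- robot.pause(seconds).
- robot.ik(position, orientation): joint angles nearest the present ones, or None.
- robot.get_state(): the state.
- robot.grab_frame(name): name is "scene" or "side" or "wrist"; returns the picture (480x640x3 uint8, red, green, blue); there is no depth.
- robot.camera_info(name): a dict with "fx", "fy", "cx", "cy" (pixels), "rvec" (rotation vector, rad) and "tvec" (3), from world to camera coordinates, as OpenCV has them. Camera axes: x right, y down, z forward; pixel columns grow to the right and rows downward; lengths in m; the calibration is good to about 2 mm. The wrist camera is an equidistant fisheye: a pixel r from the principal point sees the ray r / f radians off the axis. A picture is of the moment at which its call begins: read the wrist's pose just before it. camera_info takes no time and is no camera call; for the wrist camera it gives the pose at the moment of the call.
A pose or a line that the arm cannot do raises robot.PlanningError and nothing moves.
- robot.sign_off(): hands the job in, once; it reports no verdict.
The state is a dict: "time": time; "qpos": joint angles; "joint_vel": joint speeds; "effort": joint torques, N m; "ee_pos": TCP position; "tool_rot": TCP orientation; "force": force on the tool from outside, world axes, zero at the start; "moment": the same for the moment, N m; "opening": finger opening in m.
Only numpy, scipy, OpenCV 4.12 (cv2) and the standard library are available. Lean on these libraries where they do the work, as an engineer would, in place of code of your own. Each camera call takes 0.05 s, during which the arm holds its last target.

## Working session

There is one attempt and no reset: what is moved stays moved. The work goes in short steps, each a Python script; the robot and the scene stay as the last script left them, time stands still between calls to the robot, and variables do not carry over. Pictures are saved under pics/ and viewed, and the job is handed in when it is done.

```bash
mkdir -p pics; ls
cat > h.py <<'E'
import numpy as np, cv2, json
from rig import robot
def snap(name,fn):
    ci=robot.camera_info(name); im=robot.grab_frame(name)
    cv2.imwrite('pics/'+fn+'.png',cv2.cvtColor(im,cv2.COLOR_RGB2BGR))
    json.dump({k:np.array(v).tolist() for k,v in ci.items()},open('pics/'+fn+'.json','w')); return im
E
python3 - <<'E'
from h import *
for n in ['scene','side','wrist']: snap(n,n+'0')
print(robot.get_state()); 
for n in ['scene','side','wrist']: print(robot.camera_info(n))
E
```

```text
pics
{'time': 0.15, 'qpos': array([-0.04149316,  0.41780661, -0.01029378,  1.61399159,  0.00468859,
        1.11067559, -0.05300974]), 'joint_vel': array([ 0.00024634, -0.00047842,  0.0009914 , -0.00103472, -0.00221943,
       -0.00029296,  0.00037379]), 'effort': array([ 7.99236568e-04, -8.51532197e+01,  6.39362633e-01, -4.26137459e+01,
       -4.88919730e-02,  1.71691604e-02,  1.51774425e-04]), 'ee_pos': array([ 6.24756955e-01, -1.25372580e-05,  2.24006521e-01]), 'tool_rot': array([[ 2.25783983e-05,  9.99999634e-01, -8.54765655e-04],
       [ 9.99999997e-01, -2.26363944e-05, -6.78406340e-05],
       [-6.78599580e-05, -8.54764121e-04, -9.99999632e-01]]), 'force': array([-0.11124224, -0.23143422, -0.15941932]), 'moment': array([ 0.00201235, -0.03417433, -0.00814321]), 'opening': 0.09407539959397217}
{'fx': 596.3644534472854, 'fy': 596.3644534472854, 'cx': 322.64544984330286, 'cy': 227.48047848830285, 'rvec': array([ 2.00421571, -1.16701573,  0.52967917]), 'tvec': array([-0.43858211,  0.32249485,  0.63579578])}
{'fx': 542.3796880602911, 'fy': 542.3796880602911, 'cx': 325.88260215774307, 'cy': 240.78486580484335, 'rvec': array([ 0.54515656, -2.64929133,  1.21023607]), 'tvec': array([0.4437905 , 0.33794451, 0.82372893])}
{'fx': 371.64829954431775, 'fy': 371.64829954431775, 'cx': 318.6842751987606, 'cy': 234.03788729473638, 'rvec': array([-2.84906857e+00,  2.31959023e-06,  9.35733859e-04]), 'tvec': array([-0.62487585, -0.03062183,  0.39360095])}
```

View pics/scene0.png

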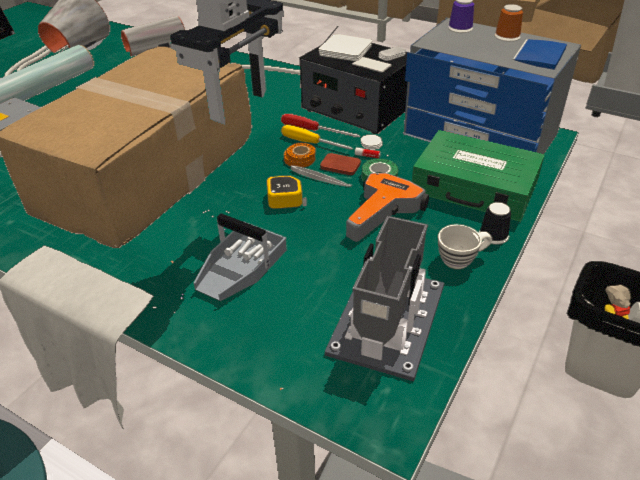

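View pics/side0.png

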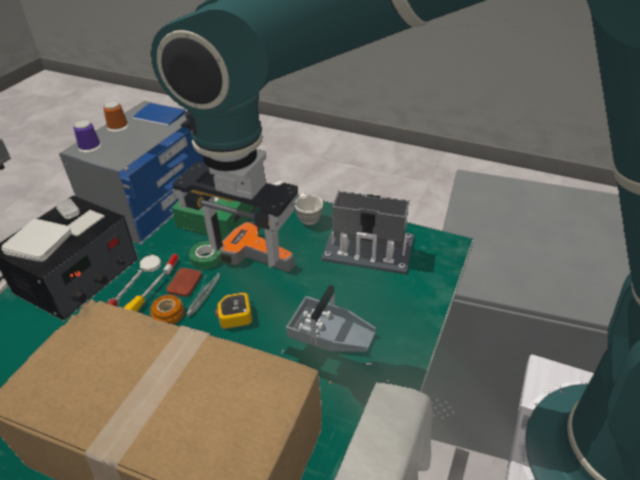

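View pics/wrist0.png

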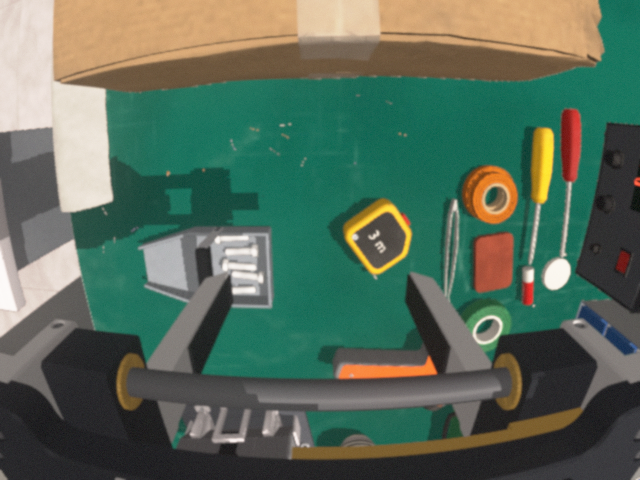

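Run:
```python
import cv2
def c(n,x0,y0,x1,y1,s):
    im=cv2.imread(f'pics/{n}0.png')[y0:y1,x0:x1]
    im=cv2.resize(im,None,fx=s,fy=s,interpolation=cv2.INTER_CUBIC)
    for x in range((x0+19)//20*20,x1,20):
        cv2.line(im,((x-x0)*s,0),((x-x0)*s,6),(0,0,255),1); cv2.putText(im,str(x),((x-x0)*s,16),0,.35,(0,255,255),1)
    for y in range((y0+19)//20*20,y1,20):
        cv2.line(im,(0,(y-y0)*s),(6,(y-y0)*s),(0,0,255),1); cv2.putText(im,str(y),(8,(y-y0)*s+4),0,.35,(0,255,255),1)
    cv2.imwrite(f'pics/c_{n}_{x0}.png',im); print(f'c_{n}_{x0}',im.shape)
c('scene',180,205,300,310,5)
c('scene',315,210,455,390,4-1)
c('side',275,275,385,365,6)
c('side',315,185,425,280,6)
c('wrist',130,210,290,320,5)
```

```text
c_scene_180 (525, 600, 3)
c_scene_315 (540, 420, 3)
c_side_275 (540, 660, 3)
c_side_315 (570, 660, 3)
c_wrist_130 (550, 800, 3)
```

View pics/c_scene_180.png

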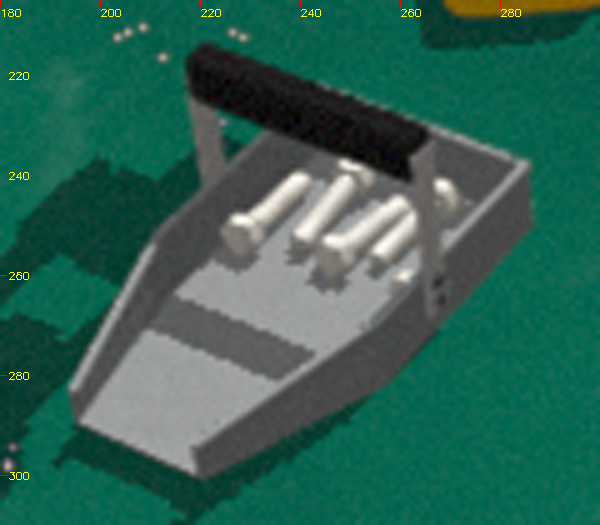

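View pics/c_scene_315.png

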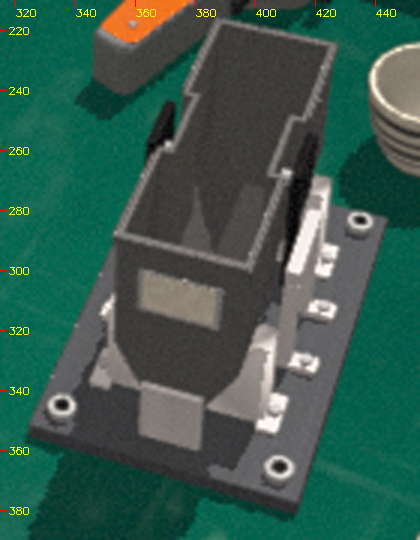

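View pics/c_side_275.png

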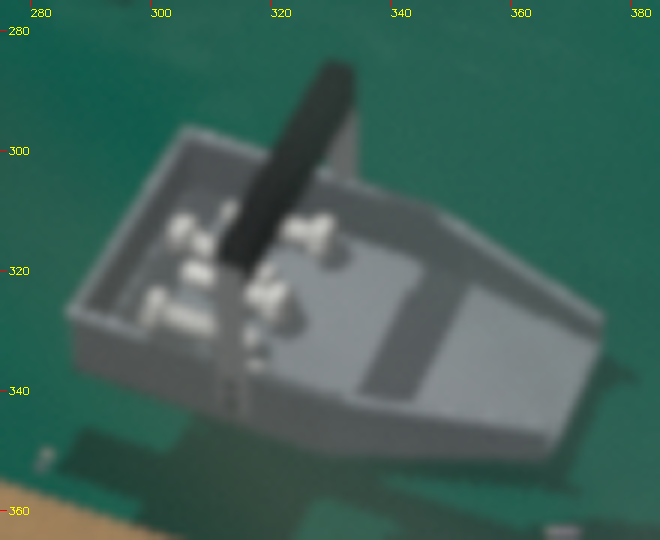

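View pics/c_side_315.png

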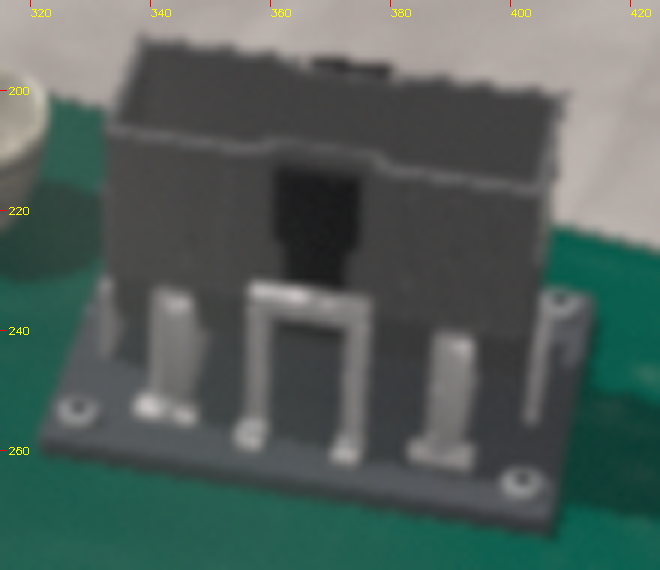

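View pics/c_wrist_130.png

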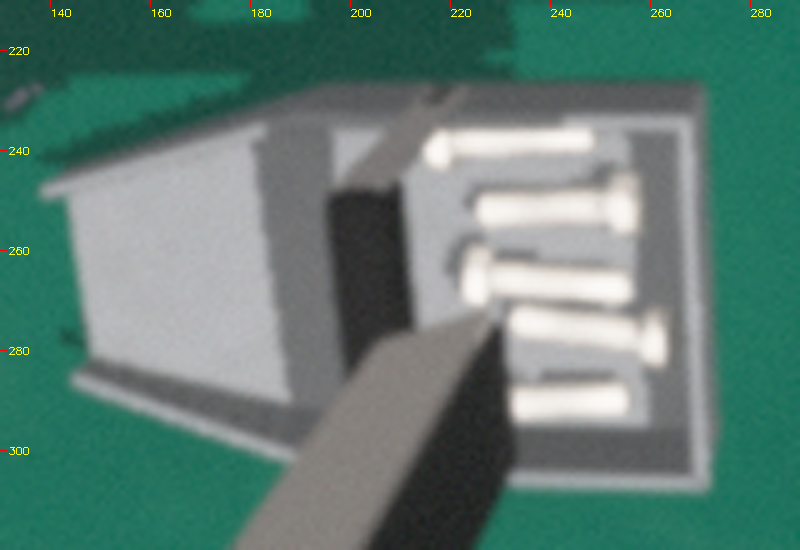

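```bash
cat >> h.py <<'E'
def proj(ci,P,fish):
    P=np.atleast_2d(P).astype(float); R=cv2.Rodrigues(np.array(ci['rvec']))[0]
    c=P@R.T+np.array(ci['tvec'])
    if fish:
        r=np.hypot(c[:,0],c[:,1]); th=np.arctan2(r,c[:,2]); n=c[:,:2]/r[:,None]*th[:,None]
    else: n=c[:,:2]/c[:,2:]
    return np.c_[ci['fx']*n[:,0]+ci['cx'],ci['fy']*n[:,1]+ci['cy']]
def load(fn): return json.load(open('pics/'+fn+'.json'))
def tf(p,P):
    c,s=np.cos(p[2]),np.sin(p[2]); P=np.atleast_2d(P)
    return np.c_[p[0]+c*P[:,0]-s*P[:,1],p[1]+s*P[:,0]+c*P[:,1],P[:,2]]
def fit(obs,p0):
    from scipy.optimize import least_squares
    def f(p):
        r=[]
        for fn,l in obs.items():
            a=np.array(l,float); P=a[:,:3]/1000; r.append((proj(load(fn),tf(p,P),fn.startswith('wrist'))-a[:,3:]).ravel())
        return np.concatenate(r)
    s=least_squares(f,p0,loss='soft_l1',x_scale=[.1,.1,.3]); return s.x,f(s.x).reshape(-1,2)
E
cat > fit0.py <<'E'
from h import *
np.set_printoptions(precision=4,suppress=True)
T={'scene0':[(75,-42,26,286,237.4),(75,-42,0,286.4,250.6),(-75,-24,9,220,300.6),(-75,22,11,196,289)],
'side0':[(75,-42,26,306.2,296.3),(75,42,26,286.7,326.7),(75,42,0,288,335.3),(-75,-22,11,374.5,332.2),(-75,24,9,366.7,351.7)],
'wrist0':[(75,42,26,268.4,233.6),(75,-42,26,272,307.6),(-75,22,11,143.6,249),(-75,-22,11,148,281.6)]}
S={'scene0':[(-75,28,125,353.7,288.3),(-75,-28,125,398.3,299.3),(75,-28,125,427.3,224.3),(75,28,125,389,217.3),(-92,62,9,324.3,354),(-92,-62,9,414.3,376.7),(92,-62,9,444,282.7)],
'side0':[(75,28,125,332.5,206.2),(-75,28,125,406.3,216.3),(75,-28,125,338.3,191.3),(-75,-28,125,408.7,200.8),(92,62,9,321.7,258.3),(-92,62,9,407.2,271.7)]}
for o,p0 in((T,(.45,.05,0)),(S,(.45,-.2,0))):
    for k in [None]+list(o):
        oo=o if k is None else {k:o[k]}
        p,r=fit(oo,p0); print(k,p)
        if k is None: print(r.T)
E
python3 fit0.py
```

```text
None [ 0.4978 -0.066  -0.0019]
[[-0.1728  0.3051  0.6662 -0.0372 -0.0697  0.0267 -0.4868  0.3956 -0.495
  -0.7965 -0.8489 -0.3306  0.7563]
 [ 0.1017 -0.988   0.0028 -0.3361 -0.2637 -0.0488  0.4186 -0.2121 -0.6664
   0.4972 -0.0626 -2.2921  0.1471]]
scene0 [ 0.4973 -0.0661 -0.0066]
side0 [ 0.4974 -0.0657 -0.0059]
wrist0 [ 0.4983 -0.0663  0.0035]
None [ 0.5168 -0.315   0.1641]
[[ 0.0961  0.0496 -0.5222 -1.5728 -0.1194  0.4511  0.2288  0.5769 -0.2645
   0.9343  0.9886  0.0454 -0.0741]
 [-0.2632  0.0542  0.056  -1.3954 -2.5019  1.0312 -0.6446 -0.091   0.3104
  -0.6795 -0.4545 -0.9245 -0.3967]]
scene0 [ 0.5164 -0.3155  0.1612]
side0 [ 0.5173 -0.3135  0.1784]
```

```bash
cat >> h.py <<'E'
TR=np.array([.4978,-.066,-.003]); ST=np.array([.5168,-.315,.166])
def Rz(a): return cv2.Rodrigues(np.array([0,0,a],float))[0]
def Ry(a): return cv2.Rodrigues(np.array([0,a,0],float))[0]
G=np.array([[0,1,0],[1,0,0],[0,0,-1.]])       # tool axes in tray frame
def tcp_for_lip(lip,yaw,th):
    R=Rz(yaw)@Ry(-th); return lip+R@np.array([.095,0,.060]), R@G
def lipw(dx,z): return np.append(tf(ST,[[dx,0,0]])[0,:2],z)
E
python3 - <<'E'
from h import *
np.set_printoptions(precision=3,suppress=True)
for th in np.radians([0,15,30,45,55,62]):
    p,R=tcp_for_lip(lipw(.045,.14),ST[2],th); print(np.degrees(th),p,robot.ik(p,R))
h=tf(TR,[[.02,0,.071]])[0]; print(h,robot.ik(h,Rz(TR[2])@G), robot.ik(h+[0,0,.12],Rz(TR[2])@G))
p=tf(ST,[[0,0,.107]])[0]
for s in(1,-1): print(p,robot.ik(p,Rz(ST[2])@np.diag([s,-s,-1.])),robot.ik(p+[0,0,.1],Rz(ST[2])@np.diag([s,-s,-1.])))
E
```

```text
0.0 [ 0.655 -0.292  0.2  ] [ 0.345  0.605  0.049  1.377 -0.031  1.16   0.563]
14.999999999999998 [ 0.636 -0.295  0.223] [ 0.459  0.448 -0.002  1.598 -0.195  0.891  0.731]
29.999999999999996 [ 0.613 -0.299  0.239] [ 0.529  0.332  0.041  1.805 -0.58   0.684  1.128]
45.0 [ 0.586 -0.303  0.25 ] [ 0.624  0.276  0.074  1.987 -1.157  0.645  1.744]
55.0 [ 0.566 -0.307  0.252] [ 1.654  0.498 -1.065  2.062 -1.031  0.357  1.857]
62.0 [ 0.553 -0.309  0.252] None
[ 0.518 -0.066  0.071] [ 0.066  0.443  0.003  1.989 -0.002  0.709  0.067] [ 0.06   0.271  0.009  1.904 -0.003  0.967  0.068]
[ 0.517 -0.315  0.107] [ 0.25   0.533  0.327  1.771 -0.215  0.872 -0.732] [ 0.22   0.416  0.361  1.694 -0.164  1.062 -0.771]
[ 0.517 -0.315  0.107] [ 0.671  0.525 -0.229  1.755  0.149  0.878  2.113] [ 0.648  0.406 -0.197  1.678  0.088  1.066  2.161]
```

Run:
```python
from h import *
np.set_printoptions(precision=2,suppress=True)
for f in (0,np.pi):
  for dy in (-.06,0,.06):
    for th in np.radians([0,20,35,45,50,55]):
      for g in (1,-1):
        p,R=tcp_for_lip(lipw(-.045 if f else .045,.14),ST[2]+f+dy,th); R=R@np.diag([g,g,1.]); print('pi' if f else '0 ',dy,g,round(np.degrees(th)),p,robot.ik(p,R))
```

```text
0  -0.06 1 0 [ 0.66 -0.3   0.2 ] [ 0.34  0.61  0.06  1.37 -0.04  1.16  0.52]
0  -0.06 -1 0 [ 0.66 -0.3   0.2 ] [-0.02  0.69  0.65  1.38 -0.43  1.21 -2.36]
0  -0.06 1 20 [ 0.63 -0.3   0.23] [ 0.49  0.4   0.    1.67 -0.27  0.79  0.76]
0  -0.06 -1 20 [ 0.63 -0.3   0.23] [ 0.06  0.45  0.57  1.69 -0.6   0.87 -2.13]
0  -0.06 1 35 [ 0.6  -0.3   0.24] [ 0.51  0.3   0.1   1.88 -0.76  0.61  1.26]
0  -0.06 -1 35 [ 0.6  -0.3   0.24] [ 0.25  0.31  0.41  1.89 -0.9   0.67 -1.78]
0  -0.06 1 45 [ 0.59 -0.3   0.25] [ 0.63  0.26  0.05  2.01 -1.17  0.58  1.71]
0  -0.06 -1 45 [ 0.59 -0.3   0.25] [ 0.68  0.26 -0.01  2.01 -1.15  0.57 -1.45]
0  -0.06 1 50 [ 0.58 -0.31  0.25] [ 1.59  0.46 -1.06  2.04 -0.76  0.3   1.49]
0  -0.06 -1 50 [ 0.58 -0.31  0.25] [ 1.33  0.34 -0.72  2.04 -1.12  0.42 -1.37]
0  -0.06 1 55 [ 0.57 -0.31  0.25] [ 1.64  0.47 -1.06  2.09 -1.16  0.31  1.93]
0  -0.06 -1 55 [ 0.57 -0.31  0.25] [ 1.64  0.47 -1.06  2.09 -1.16  0.31 -1.21]
0  0 1 0 [ 0.65 -0.29  0.2 ] [ 0.34  0.61  0.05  1.38 -0.03  1.16  0.56]
0  0 -1 0 [ 0.65 -0.29  0.2 ] [-0.02  0.68  0.64  1.39 -0.42  1.2  -2.31]
0  0 1 20 [ 0
[... 3614 characters left out ...]
  0.45  0.68  1.71 -0.01  1.29 -2.26]
pi 0.06 -1 20 [ 0.41 -0.34  0.23] [0.42 0.39 0.1  1.7  0.2  1.32 0.67]
pi 0.06 1 35 [ 0.43 -0.33  0.24] [-0.05  0.62  0.68  1.54  0.06  1.52 -2.32]
pi 0.06 -1 35 [ 0.43 -0.33  0.24] [0.33 0.54 0.11 1.52 0.3  1.58 0.59]
pi 0.06 1 45 [ 0.45 -0.33  0.25] [-0.07  0.75  0.69  1.42  0.11  1.67 -2.33]
pi 0.06 -1 45 [ 0.45 -0.33  0.25] [0.28 0.65 0.12 1.4  0.36 1.75 0.56]
pi 0.06 1 50 [ 0.46 -0.33  0.25] [-0.07  0.81  0.69  1.36  0.13  1.75 -2.32]
pi 0.06 -1 50 [ 0.46 -0.33  0.25] [0.26 0.71 0.12 1.35 0.39 1.83 0.56]
pi 0.06 1 55 [ 0.47 -0.32  0.25] [-0.07  0.87  0.7   1.3   0.15  1.82 -2.31]
pi 0.06 -1 55 [ 0.47 -0.32  0.25] [0.24 0.77 0.12 1.29 0.42 1.91 0.56]
```

Run:
```python
from h import *
np.set_printoptions(precision=4,suppress=True)
h=tf(TR,[[.02,0,.071]])[0]; R=Rz(TR[2])@G
robot.move_ptp(h+[0,0,.08],R); robot.move_linear(h,.12)
robot.gripper_to(0.0)
s=robot.get_state(); print(s['time'],s['ee_pos'],s['opening'],s['force'])
robot.move_linear(h+[0,0,.02],.08)
snap('scene','scene1'); snap('side','side1')
s=robot.get_state(); print(s['time'],s['ee_pos'],s['opening'],s['force'])
```

```text
2.825 [ 0.5178 -0.0661  0.071 ] 0.011744832579099205 [-0.7697  0.9335  0.4777]
3.325 [ 0.5176 -0.066   0.0908] 0.012002984885388352 [-0.4598  0.0058 -3.6745]
```

View pics/scene1.png

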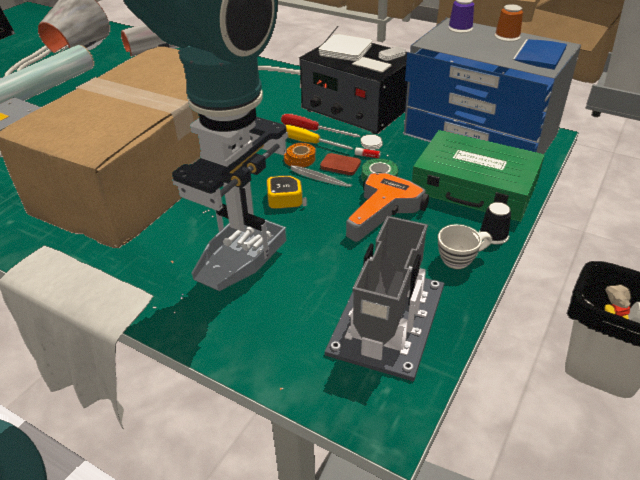

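View pics/side1.png

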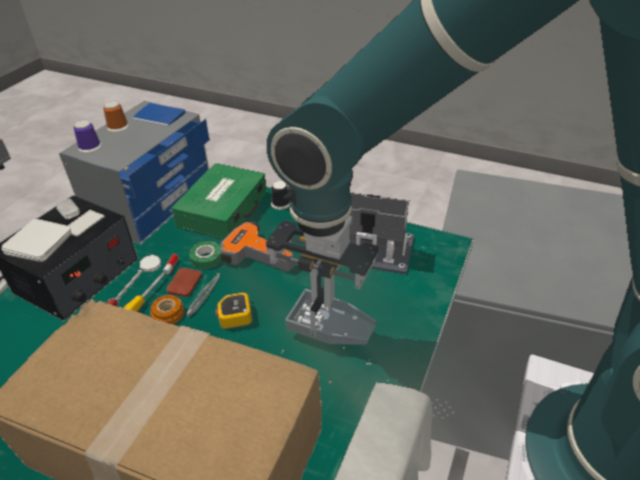

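The tray hangs level in the gripper at scene (240,255), with the bolts still in it. Next I carry it over with the half turn.

Run:
```python
from h import *
np.set_printoptions(precision=3,suppress=True)
h=tf(TR,[[.02,0,.071]])[0]
yf=ST[2]-np.pi
robot.move_linear([h[0],h[1],.255],.12)
p1,R1=tcp_for_lip(lipw(-.045,.185),yf,0)
a=np.array([h[0],h[1],.255])
for f in (1/3,2/3,1):
    y=TR[2]+f*(yf-TR[2])
    try: robot.move_linear(a+f*(p1-a),.09,Rz(y)@G)
    except robot.PlanningError as e: print(f,e); break
    s=robot.get_state(); print(f,s['time'],s['qpos'],s['opening'])
p,R=tcp_for_lip(lipw(-.045,.14),yf,0)
print(robot.ik(p,R))
snap('scene','scene2'); snap('side','side2'); snap('wrist','wrist2')
```

```text
0.3333333333333333 6.125 [ 0.096  0.159  0.181  1.899 -0.032  1.087 -0.703] 0.01196811078418575
0.6666666666666666 7.4083 [ 0.147  0.156  0.353  1.919 -0.061  1.077 -1.458] 0.011916471219250055
1 8.6917 [ 0.199  0.203  0.537  1.892 -0.117  1.077 -2.192] 0.011840796362759287
[ 0.216  0.259  0.528  1.942 -0.156  0.98  -2.159]
```

View pics/scene2.png

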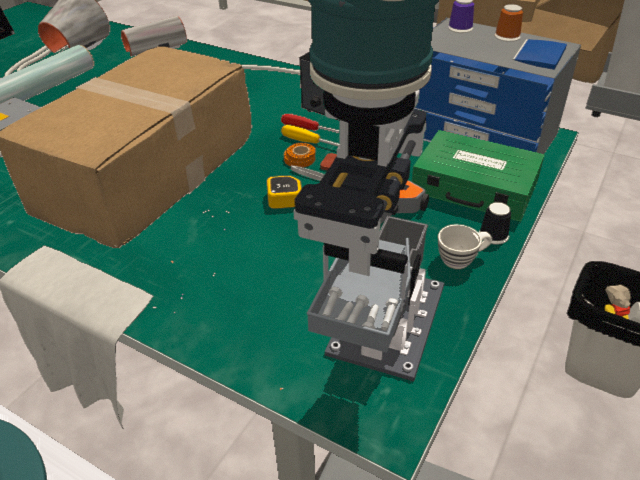

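View pics/side2.png

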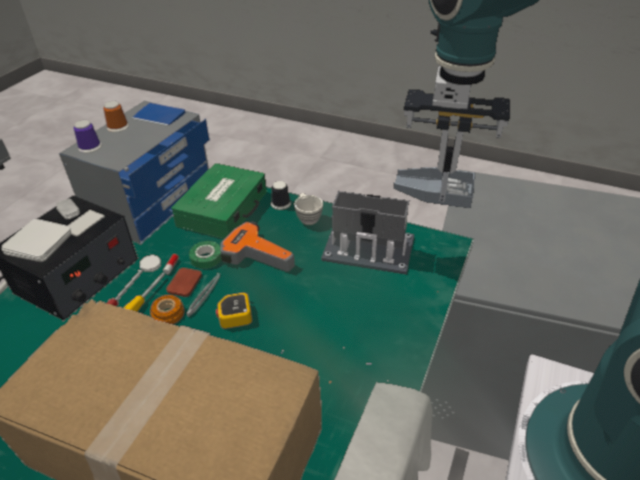

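View pics/wrist2.png

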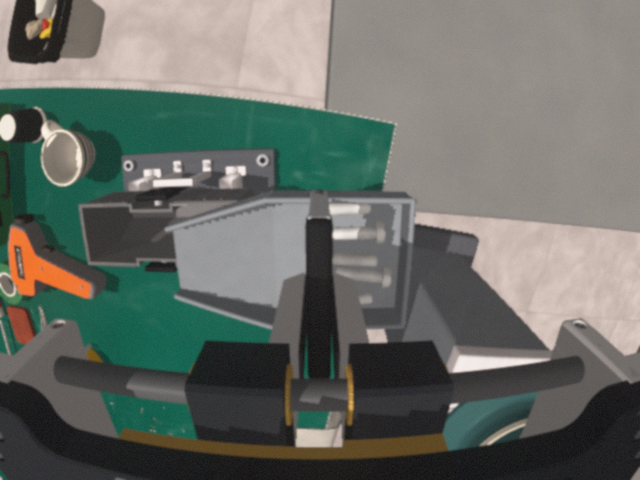

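Run:
```python
from h import *
np.set_printoptions(precision=1,suppress=True)
ci=load('wrist2'); im=cv2.imread('pics/wrist2.png')
P=tf(ST,[[.075,.028,.125],[.075,-.028,.125],[0.018,.028,.125],[.092,-.062,.009],[-.092,-.062,.009]])
L=[]
s=robot.get_state(); Rt=s['tool_rot']@G.T
for v in ([-.095,.022,-.06],[-.095,-.022,-.06],[.055,.042,-.045],[.055,-.042,-.045]): L.append(s['ee_pos']+Rt@v)
a=proj(ci,P,True); b=proj(ci,np.array(L),True); print(a,b)
for q,c in [(q,(0,0,255)) for q in a]+[(q,(255,255,0)) for q in b]: cv2.circle(im,tuple(np.int32(np.round(q))),2,c,-1)
cv2.imwrite('pics/w2o.png',cv2.resize(im[130:350,60:460],None,fx=2,fy=2,interpolation=cv2.INTER_CUBIC))
```

```text
[[ 89.5 262.2]
 [ 79.9 203.6]
 [140.3 263.9]
 [121.4 154.4]
 [274.3 146.7]] [[173.6 228.3]
 [181.4 289.7]
 [414.2 202. ]
 [403.  328.5]]
```

View pics/w2o.png

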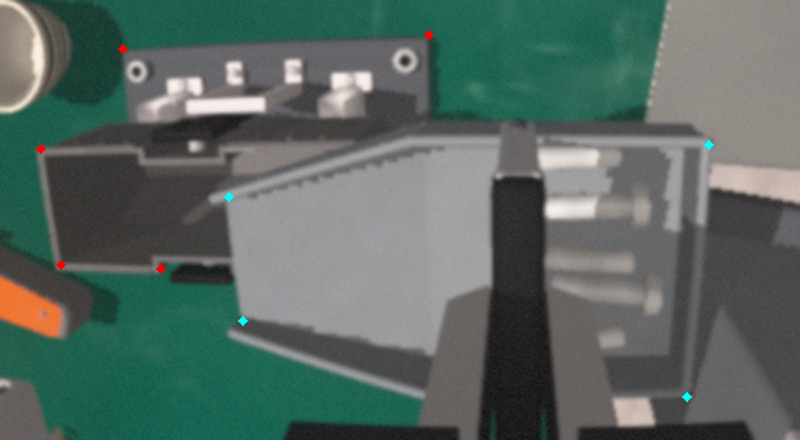

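```bash
sed -i 's/ST=np.array(\[.5168,-.315,.166\])/ST=np.array([.5168,-.3138,.166])/' h.py
python3 - <<'E'
from h import *
np.set_printoptions(precision=3,suppress=True)
yf=ST[2]-np.pi
p,R=tcp_for_lip(lipw(-.045,.14),yf,0); robot.move_linear(p,.1,R)
for th in (10,20,30):
    p,R=tcp_for_lip(lipw(-.045,.14),yf,np.radians(th)); robot.move_linear(p,.05,R)
s=robot.get_state(); print(s['time'],s['qpos'],s['opening'],s['force'])
snap('scene','scene3'); snap('side','side3'); snap('wrist','wrist3')
E
```

```text
11.0667 [ 0.055  0.538  0.547  1.587  0.079  1.476 -2.41 ] 0.011808725805588527 [-0.763 -0.102 -1.858]
```

View pics/scene3.png

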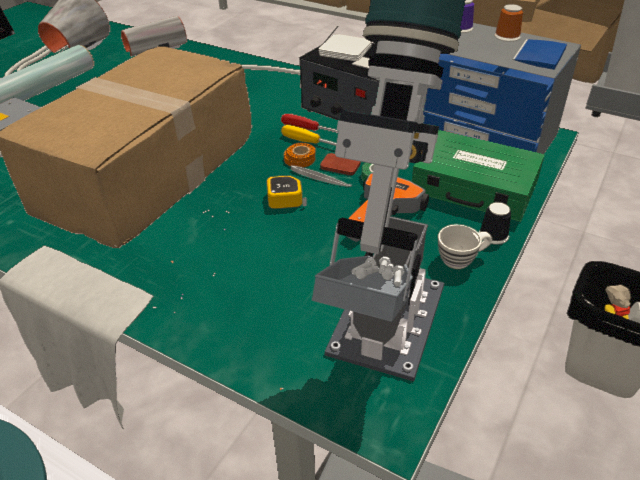

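View pics/side3.png

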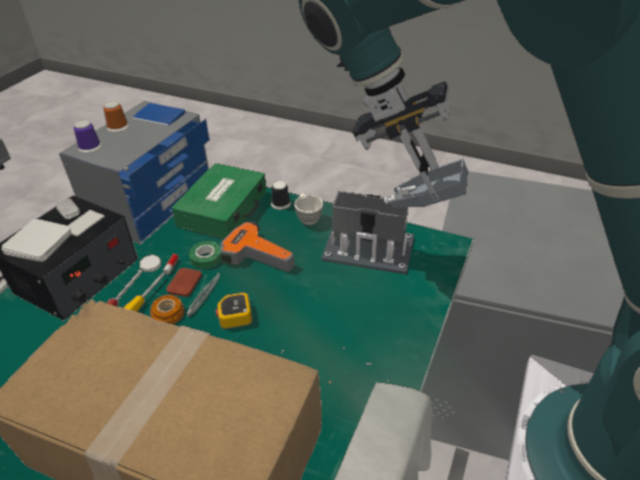

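View pics/wrist3.png

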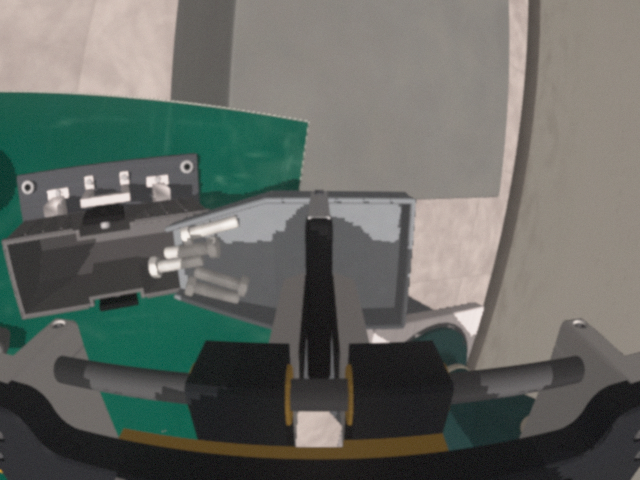

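The bolts have slid onto the ramp and one is reaching over the lip at wrist (155,268), inside the mouth. I keep tipping.

Run:
```python
from h import *
np.set_printoptions(precision=3,suppress=True)
yf=ST[2]-np.pi
for th in (37,44,50,55):
    p,R=tcp_for_lip(lipw(-.045,.14),yf,np.radians(th)); robot.move_linear(p,.04,R)
robot.pause(.5)
s=robot.get_state(); print(s['time'],s['qpos'],s['opening'],s['force'])
snap('scene','scene4'); snap('wrist','wrist4')
```

```text
13.5333 [ 0.022  0.847  0.552  1.272  0.194  1.872 -2.416] 0.012312169375280273 [-0.201  0.39  -2.073]
```

View pics/scene4.png

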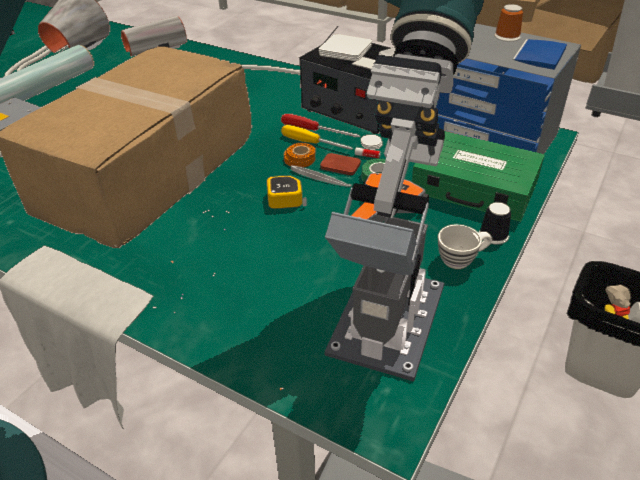

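View pics/wrist4.png

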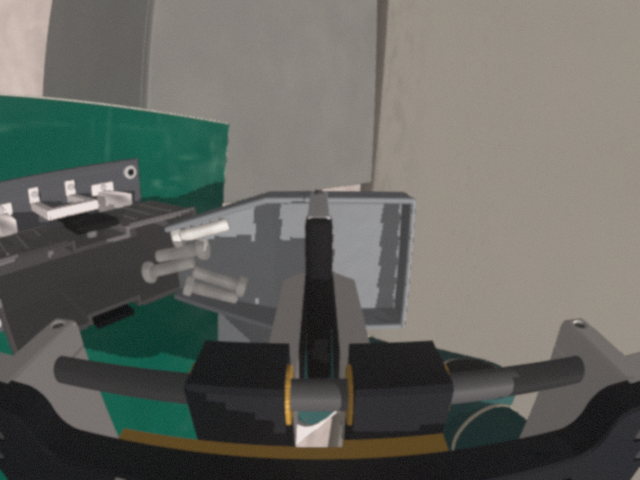

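Run:
```python
import cv2
im=cv2.imread('pics/wrist4.png')[170:340,60:300]
cv2.imwrite('pics/w4c.png',cv2.resize(im,None,fx=3.3,fy=3.3,interpolation=cv2.INTER_CUBIC))
im=cv2.imread('pics/wrist3.png')[190:330,100:280]
cv2.imwrite('pics/w3c.png',cv2.resize(im,None,fx=4,fy=4,interpolation=cv2.INTER_CUBIC))
```

```text
(no output)
```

View pics/w4c.png

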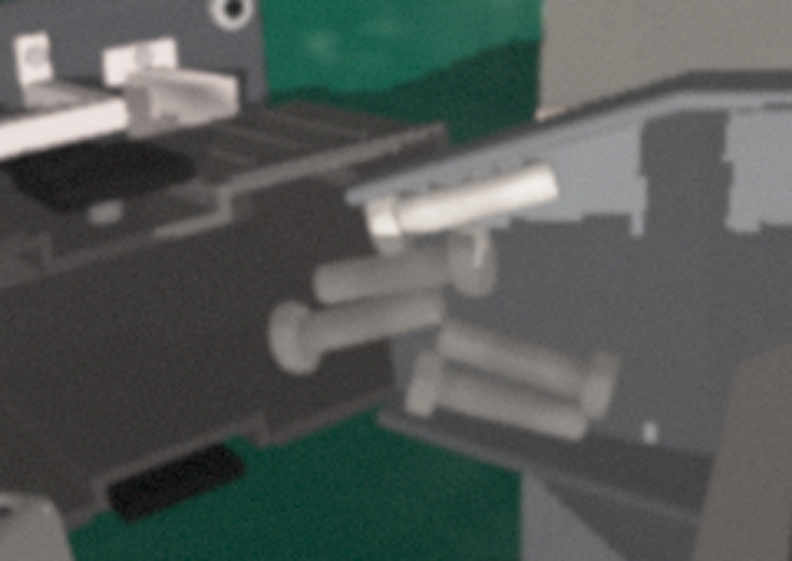

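View pics/w3c.png

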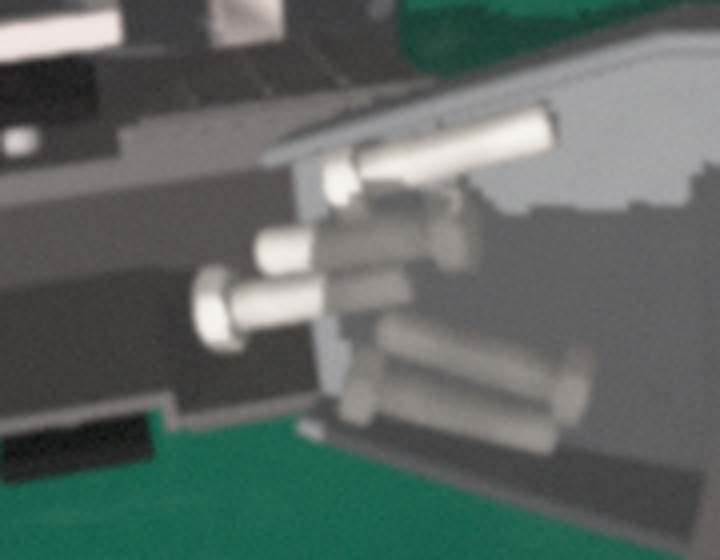

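The five bolts have jammed across the neck of the spout. I'll shake the tray a little with the lip still over the mouth.

```bash
cat > shake.py <<'E'
from h import *
import sys
np.set_printoptions(precision=3,suppress=True)
yf=ST[2]-np.pi; th=np.radians(52)
p,R=tcp_for_lip(lipw(-.045,.142),yf,th); robot.move_linear(p,.04,R)
B=R@G.T  # tray axes
t=robot.get_state()['time']
for k in range(3):
    for d in ([-.012,.004,0],[.006,-.004,0],[0,0.004,0],[0,-.004,0]):
        robot.move_linear(p+B@np.array(d),.35)
print((robot.get_state()['time']-t)/12)
robot.move_linear(p,.1); robot.pause(.2)
s=robot.get_state(); print(s['time'],s['opening'],s['force'])
snap('wrist',sys.argv[1])
im=cv2.imread(f'pics/{sys.argv[1]}.png')[170:340,60:300]
cv2.imwrite('pics/c.png',cv2.resize(im,None,fx=3.3,fy=3.3,interpolation=cv2.INTER_CUBIC))
E
python3 shake.py wrist5
```

```text
0.25
17.3833 0.011571472796165085 [-0.555 -0.075 -2.286]
```

View pics/c.png

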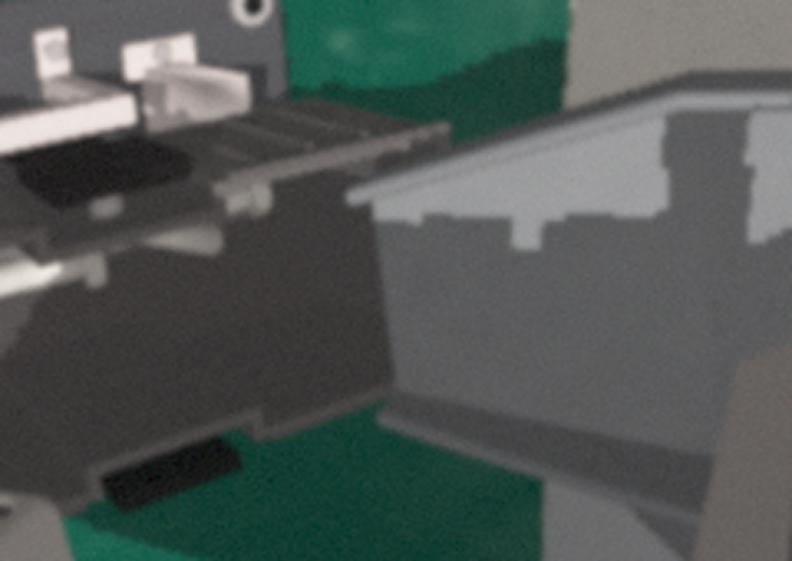

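Run:
```python
from h import *
np.set_printoptions(precision=3,suppress=True)
yf=ST[2]-np.pi
s=robot.get_state(); robot.move_linear(s['ee_pos']+[0,0,.05],.12)
h=tf(TR,[[.02,0,.071]])[0]; a=np.array([h[0],h[1],.24])
p1,R1=tcp_for_lip(lipw(-.045,.185),yf,0)
robot.move_linear(p1,.08,R1)
for f in (2/3,1/3,0):
    y=TR[2]+f*(yf-TR[2]); robot.move_linear(a+f*(p1-a),.1,Rz(y)@G)
s=robot.get_state(); print(s['time'],s['qpos'],s['opening'])
robot.move_linear(h+[0,0,.006],.13)
print(robot.move_linear(h+[0,0,-.003],.02,threshold=3))
s=robot.get_state(); print(s['time'],s['ee_pos'],s['opening'],s['force'])
snap('scene','scene6'); snap('side','side6'); snap('wrist','wrist6')
```

```text
22.9333 [ 0.056  0.217  0.015  1.852 -0.004  1.073  0.067] 0.011816543319348376
True
24.7083 [ 0.518 -0.066  0.071] 0.011821781994236613 [0.334 0.526 0.033]
```

View pics/scene6.png

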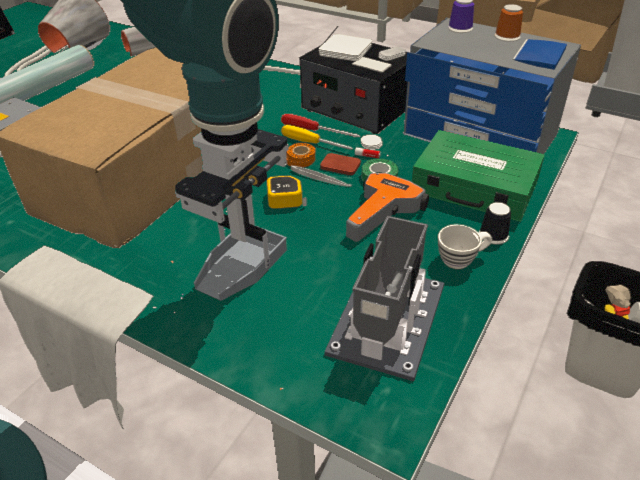

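View pics/side6.png

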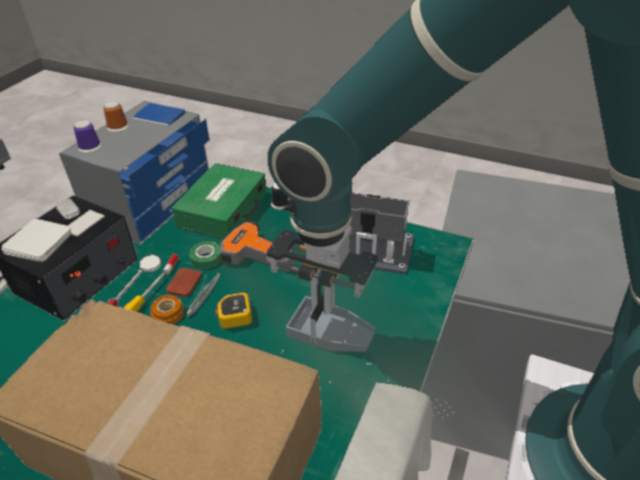

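The tray is back on the table and empty. I release it and look at the cassette from above.

Run:
```python
from h import *
np.set_printoptions(precision=3,suppress=True)
h=tf(TR,[[.02,0,.071]])[0]
robot.gripper_to(.094); robot.pause(.3); robot.move_linear(h+[0,0,.17],.15)
p=tf(ST,[[0,0,.107]])[0]; R=Rz(ST[2])@np.diag([1.,-1,-1])
robot.move_ptp(p+[0,0,.11],R)
s=robot.get_state(); print(s['time'],s['qpos'],s['opening'],s['ee_pos'])
snap('wrist','wrist7'); snap('scene','scene7'); snap('side','side7')
ci=load('wrist7'); im=cv2.imread('pics/wrist7.png')
P=tf(ST,[[x,y,.125] for x in(-.075,.075) for y in(-.028,.028)]+[[x,y,.009] for x in(-.092,.092) for y in(-.062,.062)]+[[.015,.0345,.123],[-.015,.0345,.123],[.015,-.0345,.123],[-.015,-.0345,.123]])
for q in proj(ci,P,True): print(q); cv2.circle(im,tuple(np.int32(np.round(q))),1,(0,0,255),-1)
cv2.imwrite('pics/w7o.png',im)
```

```text
28.7333 [ 0.24   0.401  0.329  1.685 -0.144  1.08  -0.788] 0.09405376791452613 [ 0.517 -0.312  0.217]
[354.619 335.116]
[284.465 334.886]
[361.914 141.091]
[279.175 140.704]
[375.418 291.628]
[263.243 291.217]
[382.982 120.003]
[257.262 119.43 ]
[271.909 225.232]
[273.313 264.344]
[368.33  225.619]
[366.52  264.691]
```

View pics/w7o.png

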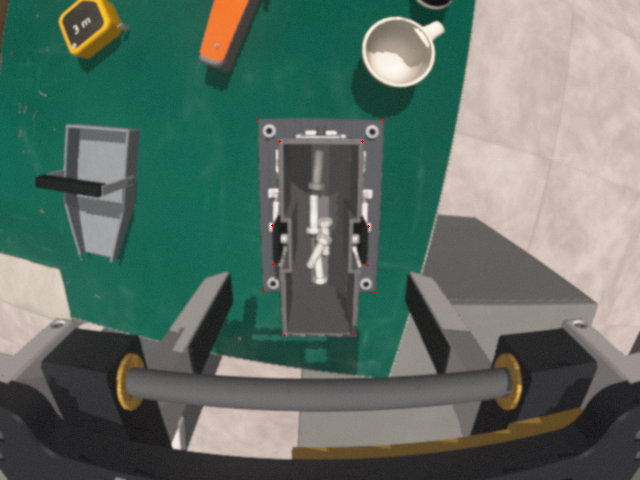

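View pics/scene7.png

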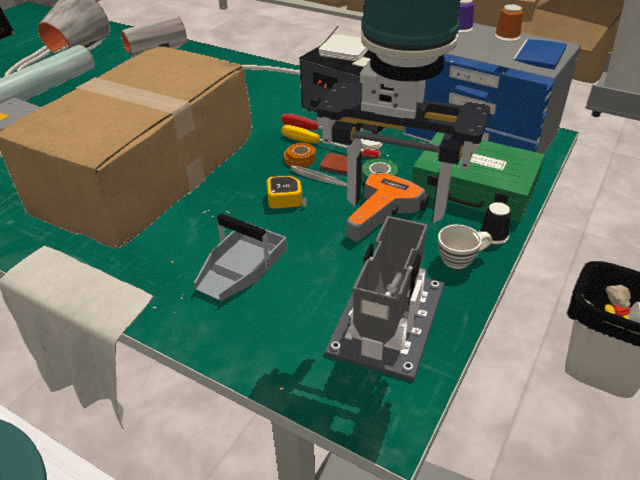

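Run:
```python
from h import *
im=cv2.imread('pics/w7o.png')[110:345,240:400]
cv2.imwrite('pics/c.png',cv2.resize(im,None,fx=2.55*1,fy=2.55,interpolation=cv2.INTER_CUBIC))
im=cv2.imread('pics/wrist7.png')[140:300,270:375]
cv2.imwrite('pics/c2.png',cv2.resize(im,None,fx=3.7,fy=3.7,interpolation=cv2.INTER_CUBIC))
s=robot.get_state(); print(s['ee_pos'],s['tool_rot'],tf(ST,[[0,0,0]]))
```

```text
[ 0.51740147 -0.31240481  0.21708951] [[ 9.85682066e-01  1.68614137e-01  3.70390947e-04]
 [ 1.68613923e-01 -9.85682020e-01  5.47892190e-04]
 [ 4.57470065e-04 -4.77594435e-04 -9.99999781e-01]] [[ 0.5168 -0.3138  0.    ]]
```

View pics/c.png

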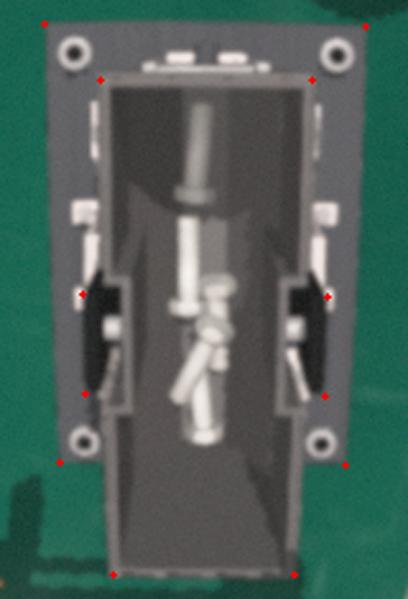

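View pics/c2.png

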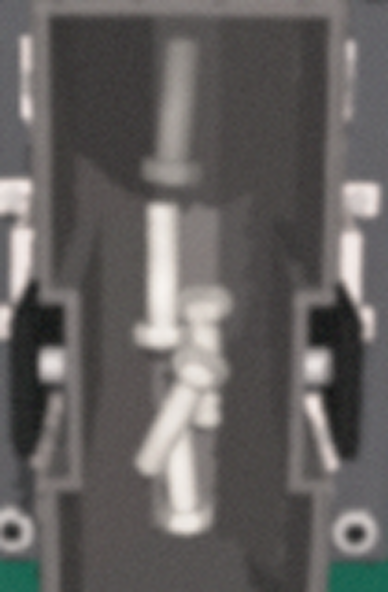

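All five bolts lie in the cassette, at crop (180,110), (160,270), (205,350), (170,420) and (185,500). The model lines up to about 1 mm, so I go down and pinch.

Run:
```python
from h import *
np.set_printoptions(precision=4,suppress=True)
p=tf(ST,[[0,0,.107]])[0]; R=Rz(ST[2])@np.diag([1.,-1,-1])
robot.move_linear(p+[0,0,.05],.12,R)
print(robot.get_state()['ee_pos']-p)
print(robot.move_linear(p,.06,R,threshold=10))
s=robot.get_state(); print(s['time'],s['ee_pos']-p,s['force'])
robot.gripper_to(.05); robot.pause(.3)
s=robot.get_state(); print(s['time'],s['opening'],s['ee_pos']-p,s['force'])
snap('wrist','wrist8')
```

```text
[ 0.0003 -0.0001  0.0506]
False
30.5167 [ 0.0002 -0.0002  0.0003] [ 0.1216 -0.4589 -0.274 ]
31.5417 0.05321961395426111 [ 0.0002 -0.      0.0006] [-1.8753  2.1674  9.6905]
```

View pics/wrist8.png

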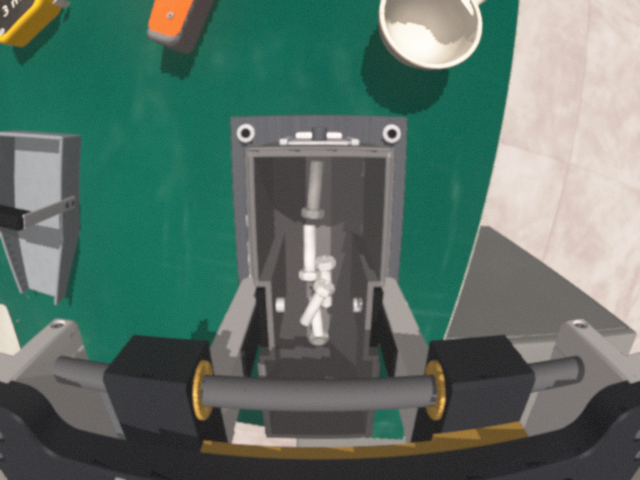

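Run:
```python
from h import *
np.set_printoptions(precision=4,suppress=True)
p=tf(ST,[[0,0,.107]])[0]
print(robot.move_linear(p+[0,0,.02],.04,threshold=25))
s=robot.get_state(); print(s['time'],s['opening'],s['ee_pos']-p,s['force'])
snap('side','side9'); snap('scene','scene9'); snap('wrist','wrist9')
im=np.hstack([cv2.resize(cv2.imread('pics/side9.png')[150:300,280:460],None,fx=2.2,fy=2.2,interpolation=cv2.INTER_CUBIC),
 cv2.resize(cv2.imread('pics/scene9.png')[190:390,310:450],(231,330),interpolation=cv2.INTER_CUBIC)])
cv2.imwrite('pics/c.png',im)
```

```text
False
32.2417 0.053213647129678354 [-0.      0.0001  0.0199] [-0.6976  0.0147 -3.563 ]
```

View pics/c.png

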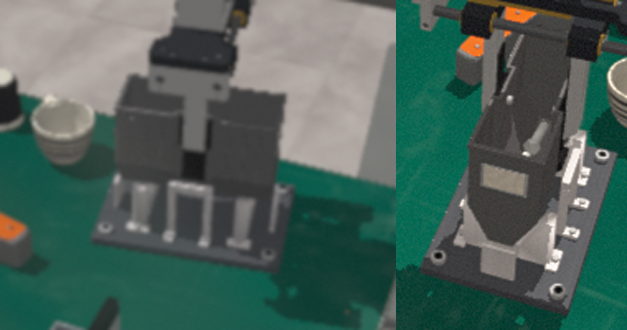

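View pics/wrist9.png

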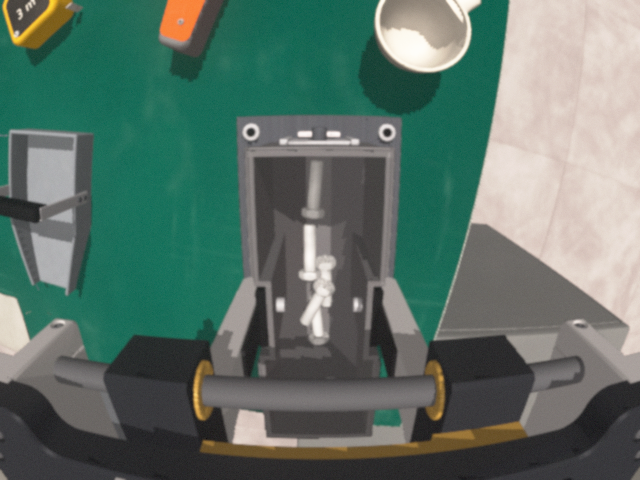

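The cassette kept its place in the wrist view while the stand dropped away, and the 3.6 N load matches its filled weight. The lift goes on.

Run:
```python
from h import *
np.set_printoptions(precision=4,suppress=True)
p=tf(ST,[[0,0,.107]])[0]
robot.move_linear(p+[0,0,.11],.07); robot.pause(.5)
s=robot.get_state(); print(s['time'],s['opening'],s['ee_pos']-p,s['force'],s['joint_vel'])
snap('side','side10'); snap('scene','scene10'); snap('wrist','wrist10')
```

```text
34.325 0.053295653635308325 [0.   0.   0.11] [-0.1745  0.1683 -2.3562] [ 0.0003 -0.0007 -0.0002  0.0011 -0.0004  0.0001  0.001 ]
```

View pics/scene10.png

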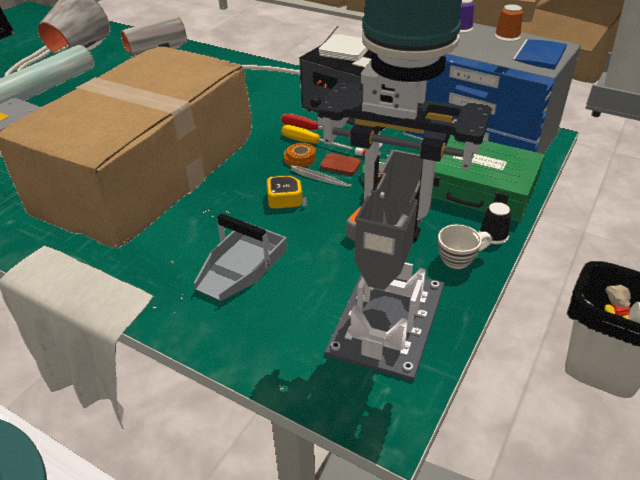

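View pics/side10.png

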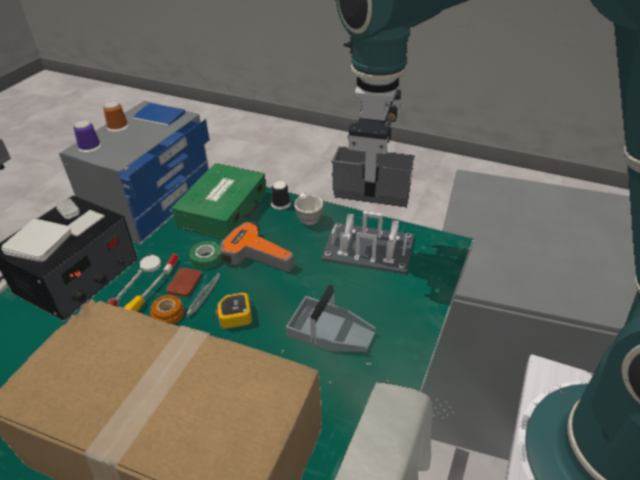

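View pics/wrist10.png

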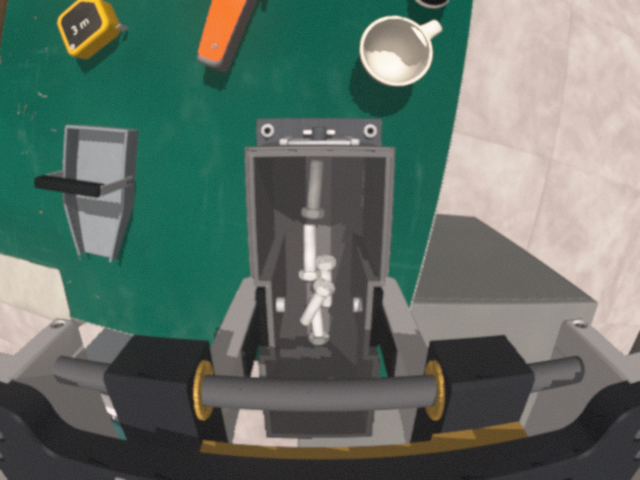

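```bash
python3 -c "
from h import *
print(robot.sign_off()); print(robot.get_state()['time'])"
```

```text
the job is handed in; nothing more can be done
None
the job is handed in; nothing more can be done
```

The job is done and handed in at about 34 s of the 61 s. The arm is still holding the filled cassette level above the stand, with its underside about 135 mm above the worktable (calculated from the lift height).

**What I did:** I picked the tray up by its handle, turned it half round and tipped it over the cassette. At 55° of tilt the five bolts jammed across the neck of the spout, and a short shake with the spout still over the mouth freed them all. I set the tray back upright in its old place, let go of it, pinched both catches and lifted the cassette 110 mm straight up.

**Last checks:**
- **Bolts:** the final wrist picture shows all five inside the cassette.
- **Cassette:** it is clear of the stand, and the joint speeds were close to zero.
- **Tray and other items:** the tray is upright and empty. The tape measure, thermometer and mug look unmoved.

**Readings that did not agree:**
- **Catches:** the finger opening while pinching was 53 mm, but the catches should measure 57 mm over both when squeezed home. Both catches came free of the stand, but I had no direct reading of their travel.
- **Load:** the measured load was 3.6 N just after lift-off and 2.4 N at the end, which I put down to sensor drift. The cassette did not slip in the wrist view.

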